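# Start the key-cutting machine

### The job

The keys are clamped and ready to cut, so get the key machine running: push the clear guard with the red bar fully down over the cutter, then press the black mains rocker fully over to on (its raised half, with the white dot), and then press the green start button right in and let it spring back. Leave the red stop and the white work-light buttons alone; it is all touch-work, so nothing is lifted, the guard is never raised further, and the loose things lying about stay where they are.

Things in the scene. Friction and masses are not known exactly. Their poses are not given: they have to be found in the camera images.
- machine: key-cutting machine, heavy fixed grey casting 440 deep (x -240 to +200) x 430 wide (y); origin at its underside; +x to its back, z up. Black control deck along its front, 75 high; on it one row of four controls at x -185, y -112.5, -37.5, 37.5, 112.5, in changing order. Behind: carriage with clamped keys (146 high), head (194 high, from x +60), motor on it (242 high, from x +98)
- guard (a joint): hinge angle of the clear guard: 0 = fully shut (sloping 0.25 rad down towards the front), grows as it opens upward; it starts 0.7 to 1.15 open. A stiff hinge (about 0.25 N m of friction, guard 0.2 kg) keeps it where it is left; it shuts against a firm stop
- guard_bar (a point): upper side of the red round bar (14 dia, 266 long along the machine's y) at the free front edge of the clear guard, midway along it; moves with the guard, a flat clear pane 270 wide, 4 thick from the hinge axis to the bar (135). Pressing down on the bar or the pane behind it shuts the guard. Shut, the bar's top is about 178 above the worktop
- guard_hinge (a point): middle of the guard's hinge axis (which runs along the machine's y), 200 above the worktop at the machine's x = +66; axes as the machine's
- mains (a joint): mains rocker angle: 0 = off (the far half, towards the back of the machine, stands up), 0.40 = fully on (the far half level, the near half up); pressing the raised half tips it against friction (3 to 4 N at that half) to a firm stop, and it stays where it is left
- mains_press (a point): the point to press on the black mains rocker (48 long along the machine's x, 30 wide, steel frame 60 x 42, a white dot on its far half): on the surface of the far half, 17 from the pivot; moves with the rocker; 92 above the worktop when off, 85 when on
- start (a joint): how far the green start button is pressed in: 0 out, 0.006 m fully in; springs back; about 5 N fully in
- start_top (a point): centre of the top of the green start button (30 dia, top 14 above the deck, in a 42 dia steel ring 3 high); moves down with it
- stop (a joint): how far the red mushroom stop button is pressed in (m), 0 out, 0.006 fully in; to be left alone
- stop_top (a point): centre of the top of the red mushroom stop button (38 dia, top 15 above the deck)
- lamp (a joint): how far the white work-light button is pressed in (m), 0 out, 0.006 fully in; to be left alone
- lamp_top (a point): centre of the top of the white work-light button (30 dia, top 14 above the deck)
- key_blank: loose brass key blank 58 x 24 x 4.5 lying on the right end of the control deck (machine y about -186); origin at its underside
- chip_brush: loose small wooden chip brush 85 x 18 x 12 lying along x on the left end of the control deck (machine y about +188); origin at its underside
- spray_can: loose spray can, 54 dia, 170 high, standing on the worktop left of the machine; origin at its underside
- tape_roll: loose roll of clear tape, 76 dia, 25 high, flat on the worktop left of the machine; origin at its underside
- screwdriver: loose red screwdriver lying on the worktop in front of the machine, left of the robot, 200 long and 26 high; origin at its underside
- calculator: loose grey desk calculator 150 x 100 x 21 on the worktop to the right; origin at its underside
- pen_pot: loose black pen pot with pens, 72 dia, 150 high over the pens, on the worktop to the right; origin at its underside
- key_bunch: loose ring with three keys, about 100 across, 5 high, on the worktop left of the machine; origin at its underside

How it is judged (in metres and radians):
On the way, in this order (a step that is already met when the one before it is completed fails the run):
1. the guard is pushed fully shut (value of joint guard below 0.05 rad), for 0.1 s.
2. then the mains rocker is pressed fully on (value of joint mains above 0.3 rad), for 0.1 s.
3. then the green start button is pressed right in (value of joint start above 0.0042 m), for 0.05 s.
At the end, for the whole second after the job is handed in: the guard is shut (hinge under 0.05 rad), the mains rocker is on (over 0.30 rad), and the start, stop and work-light buttons are all out (under 1.5 mm) (value of joint guard below 0.05 rad and value of joint mains above 0.3 rad and value of joint each of start, stop, lamp below 0.0015 m); the robot touches nothing.
It fails at once if the red stop or the white work-light button is pressed (over 2 mm) (value of joint any of stop, lamp above 0.002 m).
It fails at once if the mains is switched on (rocker past 0.2 rad) while the guard is up (over 0.08 rad) (value of joint mains above 0.2 rad and value of joint guard above 0.08 rad).
It fails at once if start is pressed (over 2 mm) with the mains still off or the guard up (value of joint start above 0.002 m and (value of joint mains below 0.28 rad or value of joint guard above 0.08 rad)).
It fails at once if the guard is raised further (hinge over 1.22 rad) (value of joint guard above 1.22 rad).
It fails at once if a loose thing is lifted or shifted by more than 15 mm (distance of any of key_blank, chip_brush, spray_can, tape_roll, screwdriver, calculator, pen_pot, key_bunch from where it was at the start of the episode above 0.015 m).
It also fails if it takes over 42 s, if anything falls off the work surface, if the arm or the gripper's body presses on something with over 40 N, if the wrist force passes 120 N, or if a joint passes its speed limit or range.

### The arm

A 6-joint arm with a two-finger parallel gripper is mounted at the origin on the work surface. World frame = base frame: x ahead of the robot, y to its left, z up, the work surface at z = 0. Lengths are in m, angles in degrees, forces in N, time in s.
With the tool pointing down it reaches from about 0.35 to 0.875 m from the base axis. Payload 4.2 kg.
Tool frame: the origin (TCP) lies at the very end of the fingers, on their centre line; the grasp point (between the pads) lies 19 mm behind it (tcp_to_grasp is the z of the grasp point in the tool frame, in m); z points along the fingers, y is the direction in which the jaws open and shut (so a half turn about z gives the same grasp; the last joint's range is limited). The gripper opens to 87 mm and grips with 3 to 60 N. Pads are 19 mm wide; open, the fingers measure 117 mm over their backs; the gripper's body (75 mm by 190 mm) begins 51 mm behind the grasp point.
Start: joints at [-54.397, 22.042, 0.453, 0, -68.411, -14.817], TCP at [0.222, -0.584, 0.223] pointing down, gripper open.
Joint ranges: [-179.83, 179.83], [-69.29, 118.12], [-61.27, 80.66], [-181.25, 117.63], [-171.15, -9.14], [-177.46, 177.46]. Speed limits (degrees/s): [159.86, 159.86, 180, 180, 180, 180].

### API

Orientations are given as a 3x3 rotation matrix whose columns are the frame's x, y, z axes.
In Python, from station import sense, capture, camera_params, finish_job, tcp_to_grasp gives the robot as it stands.
- The arm moves only by the shell command python3 -m inch 'ROWS'. ROWS is JSON, a list of rows, each an object of numbers: "jaw": the closure in counts, from 0 (fully open) to 255 (shut); "x", "y", "z": the shift along the world's x, y, z normalised to -1 to 1, where 1 is 0.06 m; "ax", "ay", "az": the turn, a rotation vector about the world's x, y, z normalised to -1 to 1, where 1 is 10 degrees. A call has 1 to 12 rows; each row shifts and turns the pose as measured when the row begins; what a row does not reach is not made up. A row lasts 1/8 s, in which the tool goes at most 62.5 mm and 10.7 degrees, less where a joint would pass 70% of its speed; a pose out of reach is approached as far as the arm can. A call with a number of a shift or a turn outside -1 to 1 is refused whole. A call with a gripper value outside its range is refused whole. The fingers move at their own pace and stop on an object; the grip force is fixed at half the most. Time passes only in rows, so rows that do not move let the fingers close. It gives the time, the measured TCP pose, the force and the opening at its end, in the units of the state.
- sense(): the state, without advancing time (a new reading comes with each control period).
- capture(name): name is "side" or "top" or "wrist"; returns the picture (420x560x3 uint8, red, green, blue); there is no depth.
- camera_params(name): a dict with "vfov" (degrees; the focal length in pixels is half the picture's height over the tangent of half this angle, whatever the lens; pixels are square), "cx", "cy" (the principal point, pixels), "D" ([k1, k2, p1, p2, k3] as OpenCV has them; the pictures are not rectified), "R" (3x3) and "t" (3): a world point X has camera coordinates R X + t. Camera axes: x right, y down, z forward; pixel columns grow to the right and rows downward; lengths in m; the calibration is good to about 2 mm. A picture is of the moment at which its call begins: read the wrist's pose just before it. camera_params takes no time and is no camera call; for the wrist camera it gives the pose at the moment of the call.
- finish_job(): hands the job in, once; it reports no verdict.
The state is a dict: "time_s": time; "joints": joint angles; "joint_velocities": joint speeds; "effort": joint torques, N m; "tcp_pos": TCP position; "ee_rot": TCP orientation; "wrist_force": force on the tool from outside, world axes, zero at the start; "moment": the same for the moment, N m; "gripper_width": opening from 0.0 (shut) to 1.0 (fully open).
Only numpy, scipy, OpenCV 4.12 (cv2) and the standard library are available. Lean on these libraries where they do the work, as an engineer would, in place of code of your own. Each camera call takes 0.05 s, during which the arm holds its last target.

## Working session

There is one attempt and no reset: what is moved stays moved. The work goes in short steps, Python scripts to look and compute and a shell command to move; the robot and the scene stay as the last step left them, time stands still between calls to the robot, and variables do not carry over. Pictures are saved under pics/ and viewed, and the job is handed in when it is done.

```bash
ls; mkdir -p pics
python3 - <<'E'
from station import *
import cv2
s=sense();print(s['time_s'],s['tcp_pos'],s['ee_rot'],s['gripper_width'])
for n in ['side','top','wrist']:
    p=camera_params(n);print(n,p)
    cv2.imwrite(f'pics/{n}0.png',capture(n)[:,:,::-1])
E
```

```text
pics
0.0 [ 0.22160763 -0.58374401  0.22147314] [[-9.34972969e-01 -3.54717925e-01 -8.60882844e-04]
 [-3.54718957e-01  9.34970823e-01  2.00528554e-03]
 [ 9.35896172e-05  2.18025924e-03 -9.99997619e-01]] 0.997678962966921
side {'vfov': 53.24181460449336, 'cx': 279.468153135372, 'cy': 212.36098546295162, 'D': array([-0.08888048,  0.        ,  0.        ,  0.        ,  0.        ]), 'R': array([[-0.82843691, -0.55979905,  0.01781315],
       [-0.44110469,  0.63252418, -0.63666303],
       [ 0.34513611, -0.53529262, -0.77093637]]), 't': array([0.43755334, 0.32679363, 1.09629885])}
top {'vfov': 56.405942173378286, 'cx': 279.0135750677609, 'cy': 214.0042101696342, 'D': array([-0.08042404,  0.        ,  0.        ,  0.        ,  0.        ]), 'R': array([[ 0.08427958, -0.99643194,  0.0045102 ],
       [-0.97197925, -0.08320645, -0.21984772],
       [ 0.21943857,  0.01414485, -0.97552378]]), 't': array([-0.0218041 ,  0.54618591,  1.14819154])}
wrist {'vfov': 70.78318635500112, 'cx': 281.8155711044866, 'cy': 211.87788001021966, 'D': array([-0.03636394,  0.        ,  0.        ,  0.        ,  0.        ]), 'R': array([[-3.53447108e-01,  9.35454036e-01,  9.42906873e-04],
       [ 9.07980488e-01,  3.42823804e-01,  2.40921717e-01],
       [ 2.25047941e-01,  8.60092251e-02, -9.70544093e-01]]), 't': array([ 0.62617031, -0.03062064,  0.38839124])}
```

View pics/top0.png

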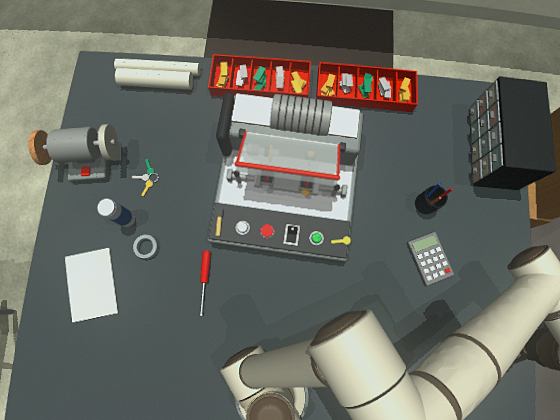

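View pics/side0.png

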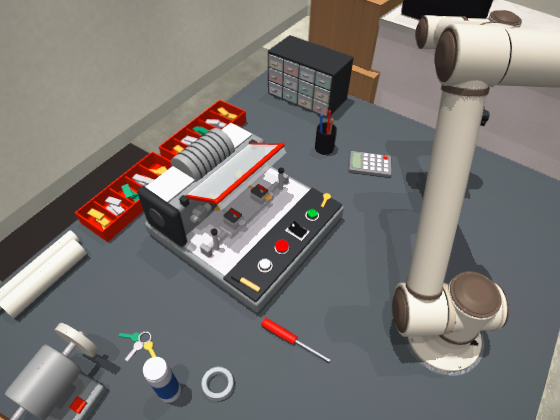

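View pics/wrist0.png

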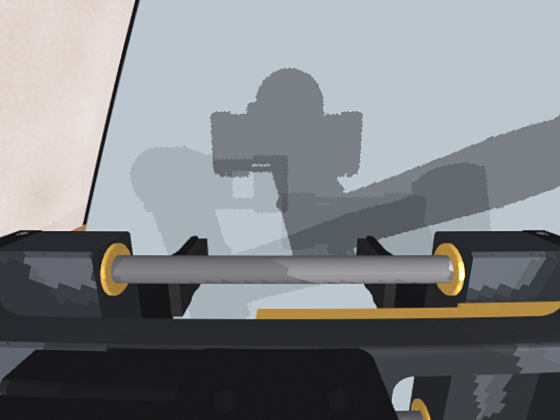

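The top view shows, from left to right: white lamp (243,228), red stop (267,231), rocker (291,235) and green start (317,238). The guard's red bar runs from about (238,165) to (338,178). The side view shows the same order. Next I'll triangulate these points.

```bash
cat > h.py <<'E'
import numpy as np,cv2
from station import camera_params
def K(p):
    f=210/np.tan(np.radians(p['vfov']/2)); return np.array([[f,0,p['cx']],[0,f,p['cy']],[0,0,1]])
def ray(n,uv,p=None):
    p=p or camera_params(n)
    q=cv2.undistortPoints(np.array([[uv]],float),K(p),p['D'])[0,0]
    R=np.array(p['R']);d=R.T@[q[0],q[1],1];return -R.T@p['t'],d/np.linalg.norm(d)
def plane(n,uv,z):
    o,d=ray(n,uv);return o+d*(z-o[2])/d[2]
def tri(a,b):
    (o1,d1),(o2,d2)=ray('top',a),ray('side',b)
    s=np.linalg.lstsq(np.c_[d1,-d2],o2-o1,rcond=None)[0]
    A,B=o1+s[0]*d1,o2+s[1]*d2;return (A+B)/2,np.linalg.norm(A-B)
def proj(n,X):
    p=camera_params(n);return cv2.projectPoints(np.array([X],float),cv2.Rodrigues(np.array(p['R']))[0],np.array(p['t']),K(p),p['D'])[0][0,0]
E
python3 - <<'E'
from h import *
im={n:cv2.imread(f'pics/{n}0.png') for n in('top','side')}
def blobs(n,m,mi=25):
    k,l,st,c=cv2.connectedComponentsWithStats(m.astype('uint8'))
    return [(c[i].round(1).tolist(),st[i].tolist()) for i in range(1,k) if st[i,4]>=mi]
box={'top':(205,130,370,265),'side':(140,120,350,310)}
for n in im:
    h=cv2.cvtColor(im[n],cv2.COLOR_BGR2HSV);H,S,V=[h[...,i].astype(int) for i in range(3)]
    x0,y0,x1,y1=box[n];B=np.zeros(H.shape,bool);B[y0:y1,x0:x1]=1
    print(n,'green',blobs(n,B&(abs(H-60)<15)&(S>100)&(V>60)))
    print(n,'red',blobs(n,B&((H<6)|(H>174))&(S>150)&(V>90)))
    print(n,'white',blobs(n,B&(S<40)&(V>170),10))
a=cv2.resize(im['top'][130:270,200:370],None,fx=4.5,fy=4.5,interpolation=2)
cv2.imwrite('pics/topz.png',a[:600])
b=cv2.resize(im['side'][120:310,140:350],None,fx=3.1,fy=3.1,interpolation=2);cv2.imwrite('pics/sidez.png',b)
E
```

```text
top green [([316.3, 237.5], [312, 233, 10, 10, 77])]
top red [([288.2, 166.7], [235, 131, 105, 49, 580]), ([266.7, 230.2], [261, 224, 12, 13, 112]), ([207.0, 257.5], [205, 251, 5, 14, 70])]
top white [([344.1, 132.4], [328, 130, 30, 8, 165]), ([289.6, 152.6], [239, 132, 99, 43, 2800]), ([284.0, 197.0], [218, 157, 135, 64, 1966]), ([229.0, 173.7], [228, 170, 3, 8, 17]), ([344.0, 189.5], [343, 186, 3, 8, 16]), ([242.0, 226.9], [236, 221, 14, 14, 128]), ([290.9, 235.9], [283, 224, 17, 22, 107]), ([312.5, 237.1], [309, 231, 9, 14, 30]), ([320.5, 239.1], [317, 232, 7, 13, 22])]
side green [([311.8, 212.9], [307, 209, 10, 9, 73])]
side red [([169.5, 148.7], [140, 120, 77, 59, 1192]), ([234.5, 121.7], [220, 120, 26, 6, 98]), ([327.7, 126.3], [326, 120, 4, 14, 32]), ([239.6, 176.4], [185, 142, 99, 62, 601]), ([261.3, 187.8], [257, 185, 10, 7, 30]), ([234.3, 212.6], [230, 209, 10, 8, 34]), ([281.4, 245.2], [275, 240, 14, 12, 129])]
side white [([227.8, 163.2], [170, 120, 107, 88, 2521]), ([215.3, 137.3], [207, 133, 15, 11, 53]), ([188.6, 139.6], [182, 136, 15, 9, 68]), ([210.5, 140.8], [202, 137, 15, 10, 53]), ([205.2, 144.0], [197, 140, 16, 10, 53]), ([200.6, 147.8], [192, 144, 16, 10, 56]), ([195.5, 151.6], [187, 147, 16, 11, 58]), ([190.2, 155.2], [182, 151, 16, 11, 57]), ([183.9, 159.5], [174, 155, 18, 12, 92]), ([257.7, 180.3], [222, 163, 57, 45, 398]), ([167.7, 183.1], [140, 166, 54, 36, 956]), ([246.8, 232.3], [187, 177, 123, 102, 2734]), ([311.2, 217.0], [305, 212, 14, 9, 26]), ([296.5, 234.2], [285, 228, 24, 13, 58]), ([264.5, 264.4], [258, 259, 15, 13, 117])]
```

```bash
ls pics
```

```text
side0.png
sidez.png
top0.png
topz.png
wrist0.png
```

View pics/topz.png

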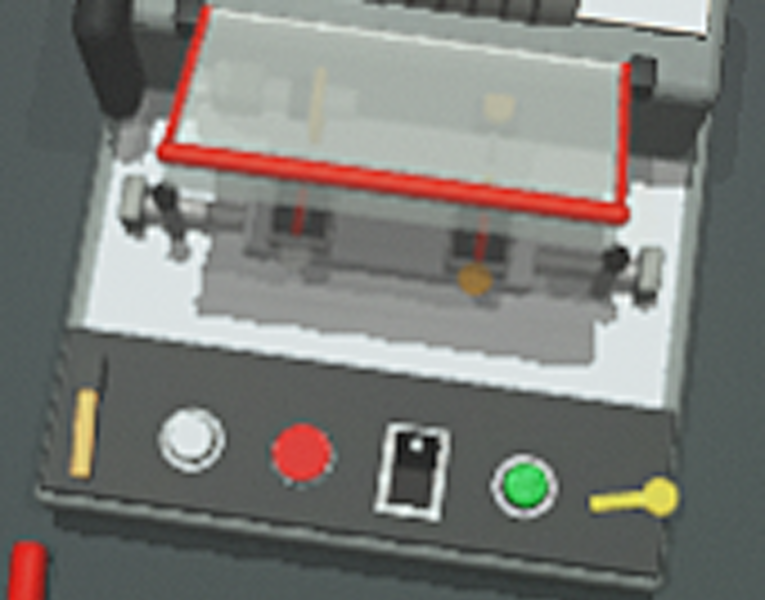

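View pics/sidez.png

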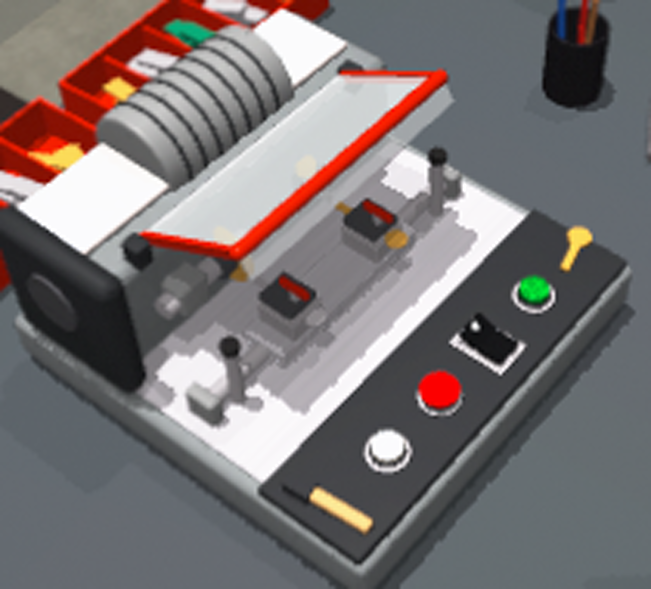

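The zoomed views confirm the order lamp, stop, mains, start. The bar ends are at top (236,164) and (339,178), side (217,201) and (282,145).

Run:
```python
from h import *
P={}
for k,a,b in [('lamp',(242,226.9),(264.5,264.4)),('stop',(266.7,230.2),(281.4,245.2)),('start',(316.3,237.5),(311.8,212.9)),
 ('dot',(200+417/4.5,130+444/4.5),(140+475/3.1,120+325/3.1)),('barL',(236.4,164.2),(217,200.8)),('barR',(338.7,177.5),(282,145))]:
    P[k],e=tri(a,b);print(k,P[k].round(4),'gap',round(e,4))
for k,z in(('lamp',.089),('stop',.09),('start',.089)):
    print(k,plane('top',{'lamp':(242,226.9),'stop':(266.7,230.2),'start':(316.3,237.5)}[k],z).round(4),plane('side',{'lamp':(264.5,264.4),'stop':(281.4,245.2),'start':(311.8,212.9)}[k],z).round(4))
m=np.array([[-.185,.1125],[-.185,.0375],[-.185,-.1125]]);w=np.array([P[k][:2] for k in('lamp','stop','start')])
v=w[0]-w[2];print('span',np.linalg.norm(v));th=np.arctan2(v[1],v[0])-np.pi/2
R=np.array([[np.cos(th),-np.sin(th)],[np.sin(th),np.cos(th)]]);t=(w-m@R.T).mean(0)
print('yaw',np.degrees(th),'t',t,'res',(w-m@R.T-t).round(4).tolist())
T=lambda x,y:(R@[x,y]+t).round(4)
print('mains pivot',T(-.185,-.0375),'press',T(-.168,-.0375),'start',T(-.185,-.1125),'hinge',T(.066,0))
for k in('barL','barR'):print(k,(R.T@(P[k][:2]-t)).round(4),P[k][2].round(4))
b=(P['barL']+P['barR'])/2;q=R.T@(b[:2]-t);print('barlen',np.linalg.norm(P['barL']-P['barR']))
print('open',np.arctan2(b[2]-.2,.066-q[0])+.25,'rad',np.hypot(b[2]-.2,.066-q[0]))
```

```text
lamp [0.491  0.1315 0.0833] gap 0.0019
stop [0.4864 0.0564 0.0892] gap 0.0016
start [ 0.4774 -0.0927  0.0882] gap 0.0009
dot [ 0.497  -0.0204  0.0926] gap 0.0016
barL [0.6223 0.1439 0.2699] gap 0.0009
barR [ 0.6115 -0.1264  0.2615] gap 0.0015
lamp [0.4909 0.1312 0.089 ] [0.4879 0.1343 0.089 ]
stop [0.487  0.0566 0.09  ] [0.4853 0.0567 0.09  ]
start [ 0.4777 -0.0925  0.089 ] [ 0.4766 -0.0921  0.089 ]
span 0.2246276124285525
yaw -3.4643422044697507 t [0.66884106 0.00807995] res [[0.0, -0.0], [-0.0001, -0.0003], [0.0, 0.0003]]
mains pivot [ 0.4819 -0.0182] press [ 0.4989 -0.0192] start [ 0.4774 -0.093 ] hinge [0.7347 0.0041]
barL [-0.0547  0.1327] 0.2699
barR [-0.0492 -0.1377] 0.2615
barlen 0.2706299753196566
open 0.7585335812847309 rad 0.13498460040824703
```

Everything agrees with the given sizes: the control span is 0.2246 (0.225), the bar radius 0.135 and the guard about 0.76 open. Now I'll rise, close the jaws, square up and move over the guard.

```bash
python3 -m inch '[{"jaw":255,"z":1},{"jaw":255,"z":1,"az":-0.4},{"jaw":255,"x":0.5,"y":0.75,"az":-0.4},{"jaw":255,"x":0.5,"y":0.75,"az":-0.4},{"jaw":255,"x":0.5,"y":0.75,"az":-0.4},{"jaw":255,"x":0.5,"y":0.75,"az":-0.4},{"jaw":255,"x":0.5,"y":0.75,"az":-0.4},{"jaw":255,"x":0.5,"y":0.75},{"jaw":255,"x":0.5,"y":0.75}]'
cat > st.py <<'E'
from station import sense
import numpy as np
s=sense();R=s['ee_rot'];print(round(s['time_s'],3),'tcp',np.round(s['tcp_pos'],4),'F',np.round(s['wrist_force'],2),'jawyaw',round(float(np.degrees(np.arctan2(-R[0][1],R[1][1]))),2),'tilt',np.round(R[:,2],4),'w',round(s['gripper_width'],3))
E
python3 st.py
```

```text
0.15 tcp [ 0.2217 -0.5839  0.2217] F [-0.23  0.56 -1.32] jawyaw 20.78 tilt [-7.0e-04  1.5e-03 -1.0e+00] w 1.001$[0]: bad value
```

```bash
python3 -m inch '[{"jaw":255,"x":0,"y":0,"z":1,"ax":0,"ay":0,"az":0},{"jaw":255,"x":0,"y":0,"z":1,"ax":0,"ay":0,"az":-0.4},{"jaw":255,"x":0.5,"y":0.75,"z":0,"ax":0,"ay":0,"az":-0.4},{"jaw":255,"x":0.5,"y":0.75,"z":0,"ax":0,"ay":0,"az":-0.4},{"jaw":255,"x":0.5,"y":0.75,"z":0,"ax":0,"ay":0,"az":-0.4},{"jaw":255,"x":0.5,"y":0.75,"z":0,"ax":0,"ay":0,"az":-0.4},{"jaw":255,"x":0.5,"y":0.75,"z":0,"ax":0,"ay":0,"az":-0.4}]'; python3 st.py
```

```text
time_s: 1.02
tcp_pos: [0.3725, -0.3532, 0.3408]
ee_rot: [[-0.997, 0.078, 0.002], [0.078, 0.997, 0.009], [-0.001, 0.009, -1.0]]
wrist_force: [0.9, -0.1, -0.1]
gripper_width: 0.285
1.025 tcp [ 0.3725 -0.3532  0.3408] F [ 0.87 -0.09 -0.14] jawyaw -4.47 tilt [ 0.0017  0.0092 -1.    ] w 0.285
```

```bash
python3 -m inch '[{"jaw":255,"x":0.5,"y":0.76,"z":0,"ax":0,"ay":0,"az":0.1},{"jaw":255,"x":0.5,"y":0.76,"z":0,"ax":0,"ay":0,"az":0},{"jaw":255,"x":0.5,"y":0.76,"z":0,"ax":0,"ay":0,"az":0},{"jaw":255,"x":0.5,"y":0.76,"z":0,"ax":0,"ay":0,"az":0},{"jaw":255,"x":0.5,"y":0.76,"z":0,"ax":0,"ay":0,"az":0},{"jaw":255,"x":0.5,"y":0.76,"z":0,"ax":0,"ay":0,"az":0},{"jaw":255,"x":0.5,"y":0.76,"z":0,"ax":0,"ay":0,"az":0},{"jaw":255,"x":0.2,"y":0.3,"z":0,"ax":0,"ay":0,"az":0},{"jaw":255,"x":0,"y":0,"z":0,"ax":0,"ay":0,"az":0}]' >/dev/null; python3 st.py
```

```text
2.15 tcp [ 5.996e-01 -2.000e-04  3.378e-01] F [-0.64 -0.02  0.12] jawyaw -3.18 tilt [-0.003   0.0095 -1.    ] w 0.006
```

```bash
python3 -m inch '[{"jaw":255,"x":0.2,"y":0.2,"z":-0.4,"ax":-0.05,"ay":0,"az":0},{"jaw":255,"x":0,"y":0,"z":-0.4,"ax":0,"ay":0,"az":0},{"jaw":255,"x":0,"y":0,"z":0,"ax":0,"ay":0,"az":0}]' >/dev/null; python3 st.py
python3 - <<'E'
from station import *
import cv2,numpy as np
a=capture('side')[:,:,::-1];b=capture('top')[:,:,::-1]
A=cv2.resize(a[60:310,130:350],None,fx=1.8,fy=1.8);B=cv2.resize(b[100:350,200:420],None,fx=1.8,fy=1.8)
cv2.imwrite('pics/over1.png',np.hstack([A,B]))
E
```

```text
2.525 tcp [0.6102 0.0086 0.2898] F [-1.   -0.52  0.26] jawyaw -3.37 tilt [-0.0026 -0.     -1.    ] w 0.006
```

View pics/over1.png

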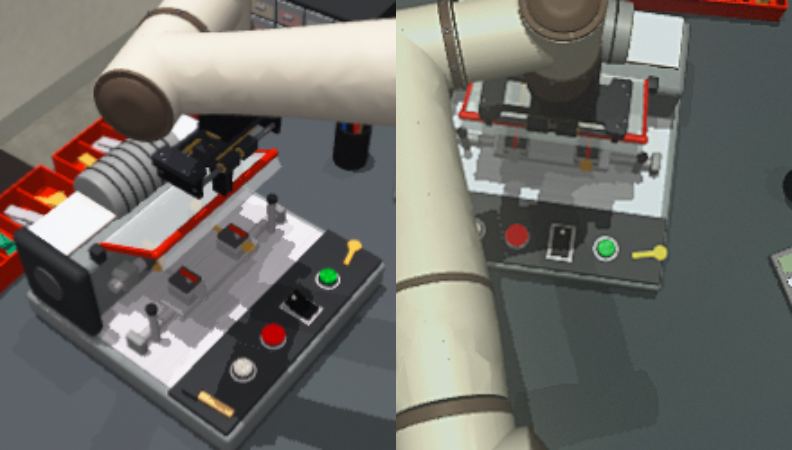

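The side view shows the closed fingertips just above the middle of the bar. Pushing down now.

```bash
python3 -m inch '[{"jaw":255,"x":0,"y":0,"z":-0.3,"ax":0,"ay":0,"az":0},{"jaw":255,"x":0,"y":0,"z":-0.3,"ax":0,"ay":0,"az":0},{"jaw":255,"x":-0.06,"y":0,"z":-0.3,"ax":0,"ay":0,"az":0},{"jaw":255,"x":-0.06,"y":0,"z":-0.3,"ax":0,"ay":0,"az":0}]' >/dev/null; python3 st.py;python3 -m inch '[{"jaw":255,"x":0,"y":0,"z":-0.2,"ax":0,"ay":0,"az":0},{"jaw":255,"x":0,"y":0,"z":-0.2,"ax":0,"ay":0,"az":0}]' >/dev/null; python3 st.py
```

```text
3.125 tcp [0.6069 0.0062 0.2289] F [-1.26  0.95  0.21] jawyaw -3.5 tilt [ 0.0188  0.0023 -0.9998] w 0.002
3.375 tcp [0.6077 0.0054 0.2068] F [-0.87  0.77  0.64] jawyaw -3.54 tilt [ 0.0232  0.0027 -0.9997] w 0.005
```

```bash
cat > look.py <<'E'
from station import *
import cv2,numpy as np,sys
a=capture('side')[:,:,::-1];b=capture('top')[:,:,::-1]
A=cv2.resize(a[60:310,130:350],None,fx=1.8,fy=1.8);B=cv2.resize(b[100:350,200:420],None,fx=1.8,fy=1.8)
cv2.imwrite(sys.argv[1],np.hstack([A,B]))
E
python3 look.py pics/g2.png
```

```text
(no output)
```

View pics/g2.png

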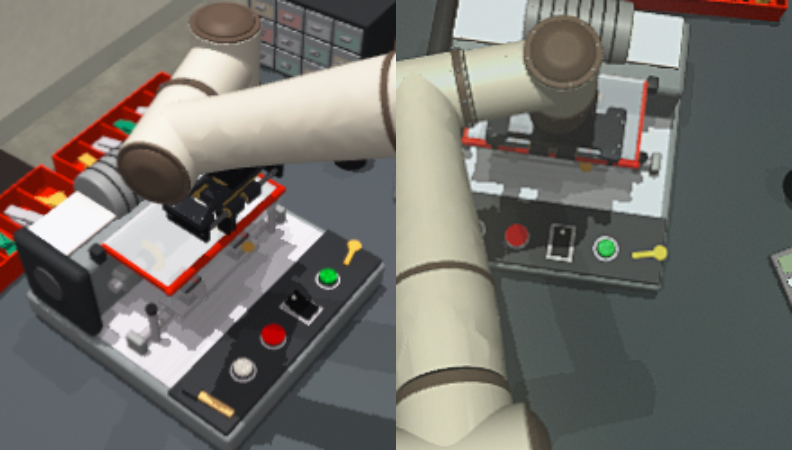

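The guard is coming down under the fingers. Continuing to the stop.

```bash
python3 -m inch '[{"jaw":255,"x":-0.05,"y":0,"z":-0.2,"ax":0,"ay":0.1,"az":0},{"jaw":255,"x":-0.05,"y":0,"z":-0.2,"ax":0,"ay":0.05,"az":0}]' >/dev/null; python3 st.py;python3 -m inch '[{"jaw":255,"x":0,"y":0,"z":-0.15,"ax":0,"ay":0,"az":0},{"jaw":255,"x":0,"y":0,"z":-0.12,"ax":0,"ay":0,"az":0}]' >/dev/null; python3 st.py;python3 -m inch '[{"jaw":255,"x":0,"y":0,"z":-0.12,"ax":0,"ay":0,"az":0},{"jaw":255,"x":0,"y":0,"z":-0.12,"ax":0,"ay":0,"az":0}]' >/dev/null; python3 st.py
```

```text
3.725 tcp [0.6021 0.0055 0.1816] F [ 0.07 -1.03  0.41] jawyaw -3.54 tilt [-0.0036  0.0029 -1.    ] w 0.005
3.975 tcp [0.6022 0.0054 0.1768] F [-16.1    6.19  38.73] jawyaw -3.25 tilt [-7.0e-04 -1.4e-03 -1.0e+00] w 0.001
4.225 tcp [0.6022 0.0054 0.177 ] F [-13.07   3.14  27.76] jawyaw -2.94 tilt [ 0.0066 -0.0044 -1.    ] w 0.005
```

The firm stop is at z 0.177 (28–39 N), which matches the 0.178 given for shut. Now I'll lift off, check, and move towards the rocker.

```bash
python3 -m inch '[{"jaw":255,"x":0,"y":0,"z":0.5,"ax":0,"ay":0,"az":0},{"jaw":255,"x":0,"y":0,"z":0.5,"ax":0,"ay":0,"az":-0.05},{"jaw":255,"x":-0.6,"y":-0.15,"z":0,"ax":0,"ay":0.03,"az":0},{"jaw":255,"x":-0.6,"y":-0.15,"z":0,"ax":0,"ay":0,"az":0},{"jaw":255,"x":-0.5,"y":-0.12,"z":0,"ax":0,"ay":0,"az":0},{"jaw":255,"x":0,"y":0,"z":0,"ax":0,"ay":0,"az":0}]' >/dev/null; python3 st.py; python3 look.py pics/g3.png
```

```text
4.975 tcp [ 0.4961 -0.0197  0.2375] F [ 0.27 -0.   -0.06] jawyaw -3.4 tilt [-1.0e-04 -3.8e-03 -1.0e+00] w 0.005
```

View pics/g3.png

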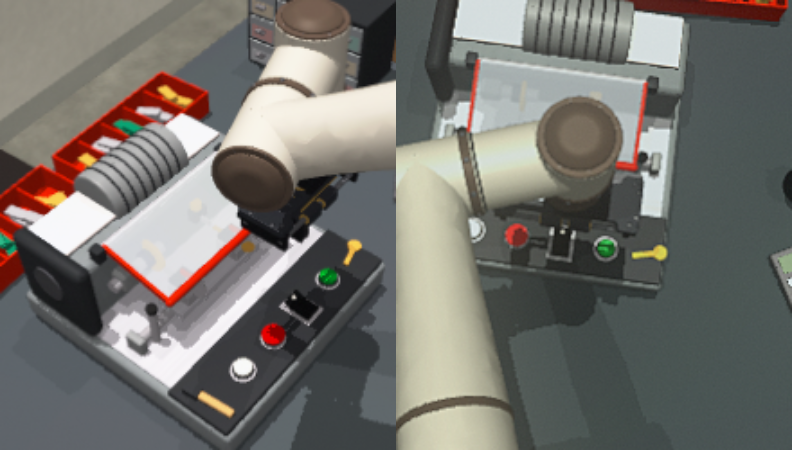

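The pane lies low, with its left bar end at side (223,227). I'll compare that with the predicted shut position.

Run:
```python
from h import *
im=cv2.imread('pics/g3.png')
h=cv2.cvtColor(im[:, :396],cv2.COLOR_BGR2HSV);m=((h[...,0]<6)|(h[...,0]>174))&(h[...,1]>150)&(h[...,2]>90)
ys,xs=np.where(m[250:310,140:250]);ys+=250;xs+=140
i=ys.argmax();print('lowest red',xs[i]/1.8+130,ys[i]/1.8+60)
for x in(180,210,240):
    c=ys[xs==x];print(x/1.8+130,'bar rows',c.min()/1.8+60,c.max()/1.8+60,c.mean()/1.8+60)
th=np.radians(-3.46);R=np.array([[np.cos(th),-np.sin(th)],[np.sin(th),np.cos(th)]]);t=np.array([.66884,.00808])
for g in(0,.05,.1,.2):
    L=[]
    for y in(.133,.05):
        a=g-.25;w=R@[.066-.135*np.cos(a),y]+t;L.append(proj('side',[*w,.2+.135*np.sin(a)]))
    L=np.array(L);f=lambda u:L[0,1]+(u-L[0,0])*(L[1,1]-L[0,1])/(L[1,0]-L[0,0])
    print(g,L.round(1).tolist(),[round(f(x/1.8+130),1) for x in(180,210,240)])
```

```text
lowest red 223.33333333333331 230.0
230.0 bar rows 218.88888888888889 225.55555555555554 222.22222222222223
246.66666666666666 bar rows 203.88888888888889 210.0 206.94444444444443Traceback (most recent call last):
  File "<stdin>", line 7, in <module>
    return umr_minimum(a, axis, None, out, keepdims, initial, where)
ValueError: zero-size array to reduction operation minimum which has no identity
```

Run:
```python
from h import *
th=np.radians(-3.46);R=np.array([[np.cos(th),-np.sin(th)],[np.sin(th),np.cos(th)]]);t=np.array([.66884,.00808])
for g in(0,.05,.1,.2):
    L=[]
    for y in(.133,.05):
        a=g-.25;w=R@[.066-.135*np.cos(a),y]+t;L.append(proj('side',[*w,.2+.135*np.sin(a)]))
    L=np.array(L);f=lambda u:L[0,1]+(u-L[0,0])*(L[1,1]-L[0,1])/(L[1,0]-L[0,0])
    print(g,L.round(1).tolist(),[round(f(x),1) for x in(230,246.67)])
```

```text
0 [[223.4, 228.4], [243.9, 209.5]] [np.float64(222.3), np.float64(206.9)]
0.05 [[223.6, 227.2], [244.2, 208.2]] [np.float64(221.3), np.float64(205.9)]
0.1 [[223.7, 225.8], [244.4, 206.8]] [np.float64(220.1), np.float64(204.7)]
0.2 [[223.7, 222.9], [244.6, 203.8]] [np.float64(217.1), np.float64(201.9)]
```

The guard is shut: bar rows 222.2/206.9 against 222.3/206.9 predicted at 0 rad. Now down to the rocker.

```bash
python3 -m inch '[{"jaw":255,"x":0.03,"y":0,"z":-0.7,"ax":0,"ay":0,"az":0},{"jaw":255,"x":0,"y":0,"z":-0.7,"ax":0,"ay":0,"az":0},{"jaw":255,"x":0,"y":0,"z":-0.5,"ax":0,"ay":0,"az":0},{"jaw":255,"x":0,"y":0,"z":0,"ax":0,"ay":0,"az":0}]' >/dev/null; python3 st.py; python3 look.py pics/m1.png
```

```text
5.575 tcp [ 0.5044 -0.0181  0.12  ] F [0.12 0.96 0.58] jawyaw -3.33 tilt [ 0.0038 -0.0042 -1.    ] w 0.007
```

View pics/m1.png

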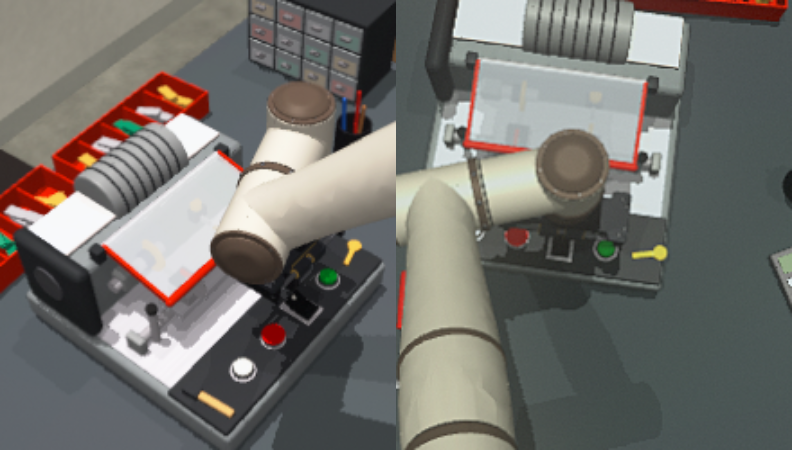

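Fingers are above the far half, but x drifted by +6 mm. Correcting that, then pressing.

```bash
python3 -m inch '[{"jaw":255,"x":-0.12,"y":-0.01,"z":-0.2,"ax":0,"ay":0.02,"az":0},{"jaw":255,"x":0,"y":0,"z":-0.1,"ax":0,"ay":0,"az":0},{"jaw":255,"x":0,"y":0,"z":0,"ax":0,"ay":0,"az":0}]' >/dev/null; python3 st.py
```

```text
6.05 tcp [ 0.5008 -0.0178  0.1064] F [-0.15 -0.22  0.85] jawyaw -3.26 tilt [ 0.0121 -0.0017 -0.9999] w 0.009
```

```bash
python3 -m inch '[{"jaw":255,"x":-0.08,"y":-0.02,"z":-0.12,"ax":0,"ay":0.06,"az":0},{"jaw":255,"x":0,"y":0,"z":-0.1,"ax":0,"ay":0,"az":0}]' >/dev/null; python3 st.py;python3 -m inch '[{"jaw":255,"x":-0.02,"y":0,"z":-0.12,"ax":0,"ay":0,"az":0},{"jaw":255,"x":0,"y":0,"z":-0.1,"ax":0,"ay":0,"az":0}]' >/dev/null; python3 st.py
```

```text
6.3 tcp [ 0.4964 -0.019   0.0935] F [-0.09  0.04  2.99] jawyaw -3.25 tilt [ 0.0033 -0.0012 -1.    ] w 0.008
6.55 tcp [ 0.4972 -0.0189  0.0846] F [-20.2    7.75  58.19] jawyaw -3.08 tilt [ 0.0064 -0.003  -1.    ] w 0.0
```

```bash
python3 -m inch '[{"jaw":255,"x":0,"y":0,"z":-0.1,"ax":0,"ay":0,"az":0}]' >/dev/null; python3 st.py
```

```text
6.675 tcp [ 0.4972 -0.0189  0.0846] F [-19.37   6.99  55.94] jawyaw -2.9 tilt [ 0.006  -0.0051 -1.    ] w 0.008
```

Stop reached at z 0.0846, matching 85 when on. Lifting and moving over the start button.

```bash
python3 -m inch '[{"jaw":255,"x":0,"y":0,"z":0.4,"ax":0,"ay":0,"az":0},{"jaw":255,"x":0,"y":0,"z":0.4,"ax":0,"ay":0,"az":-0.04},{"jaw":255,"x":-0.15,"y":-0.6,"z":0,"ax":0,"ay":0.03,"az":0},{"jaw":255,"x":-0.15,"y":-0.6,"z":0,"ax":0,"ay":0,"az":0},{"jaw":255,"x":0,"y":0,"z":0,"ax":0,"ay":0,"az":0}]' >/dev/null; python3 st.py; python3 look.py pics/s1.png
```

```text
7.3 tcp [ 0.477  -0.0914  0.134 ] F [-0.25 -0.23 -0.23] jawyaw -3.23 tilt [-6.0e-04 -3.5e-03 -1.0e+00] w 0.003
```

View pics/s1.png

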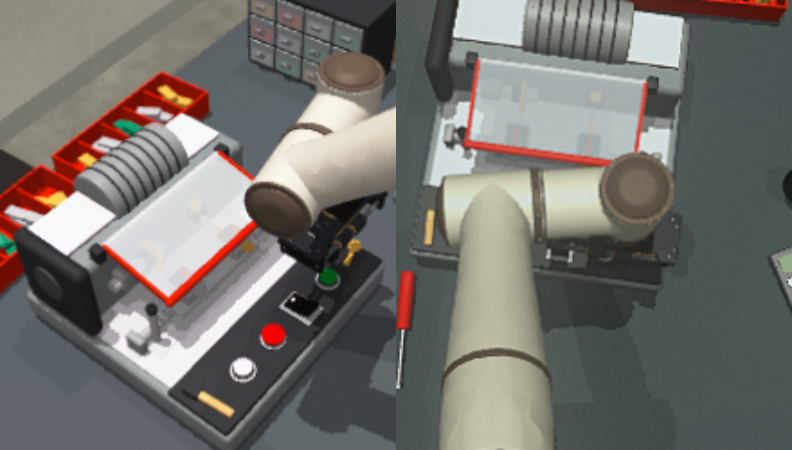

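The guard is still shut, the rocker's white dot is now level, and the tool is over start. Pressing start next.

```bash
python3 -m inch '[{"jaw":255,"x":0,"y":-0.02,"z":-0.3,"ax":0,"ay":0,"az":0},{"jaw":255,"x":-0.02,"y":0,"z":-0.25,"ax":0,"ay":0.02,"az":0}]' >/dev/null; python3 st.py
```

```text
7.65 tcp [ 0.4779 -0.0899  0.1007] F [-0.44  0.13 -0.28] jawyaw -3.01 tilt [-9.0e-04 -3.1e-03 -1.0e+00] w 0.006
```

```bash
python3 -m inch '[{"jaw":255,"x":-0.02,"y":-0.05,"z":-0.12,"ax":0,"ay":0,"az":0},{"jaw":255,"x":0,"y":0,"z":-0.08,"ax":0,"ay":0,"az":0}]' >/dev/null; python3 st.py;python3 -m inch '[{"jaw":255,"x":0,"y":0,"z":-0.1,"ax":0,"ay":0,"az":0},{"jaw":255,"x":0,"y":0,"z":-0.1,"ax":0,"ay":0,"az":0}]' >/dev/null; python3 st.py
```

```text
7.9 tcp [ 0.4761 -0.0925  0.0872] F [-0.77 -2.07  3.52] jawyaw -2.9 tilt [-0.004  -0.0039 -1.    ] w 0.004
8.15 tcp [ 0.4764 -0.0926  0.0825] F [-21.97  11.57  65.21] jawyaw -2.64 tilt [-0.0057 -0.0073 -1.    ] w 0.005
```

Start bottomed out at z 0.0825. Releasing straight up, then clearing the view.

```bash
python3 -m inch '[{"jaw":255,"x":0,"y":0,"z":0.4,"ax":0,"ay":0,"az":0},{"jaw":255,"x":0,"y":0,"z":0.8,"ax":0,"ay":0,"az":0},{"jaw":255,"x":0,"y":0,"z":0.9,"ax":0,"ay":0,"az":0},{"jaw":255,"x":0,"y":0,"z":0.9,"ax":0,"ay":0,"az":0},{"jaw":255,"x":0,"y":-0.8,"z":0.5,"ax":0,"ay":0,"az":0},{"jaw":255,"x":0,"y":-0.8,"z":0,"ax":0,"ay":0,"az":0},{"jaw":255,"x":0,"y":-0.8,"z":0,"ax":0,"ay":0,"az":0},{"jaw":255,"x":0,"y":-0.6,"z":0,"ax":0,"ay":0,"az":0},{"jaw":255,"x":0,"y":0,"z":0,"ax":0,"ay":0,"az":0},{"jaw":255,"x":0,"y":0,"z":0,"ax":0,"ay":0,"az":0}]' >/dev/null; python3 st.py; python3 look.py pics/e1.png
```

```text
9.4 tcp [ 0.4791 -0.276   0.3042] F [-0.42 -0.37  0.05] jawyaw -2.39 tilt [ 0.013  -0.0074 -0.9999] w 0.009
```

View pics/e1.png

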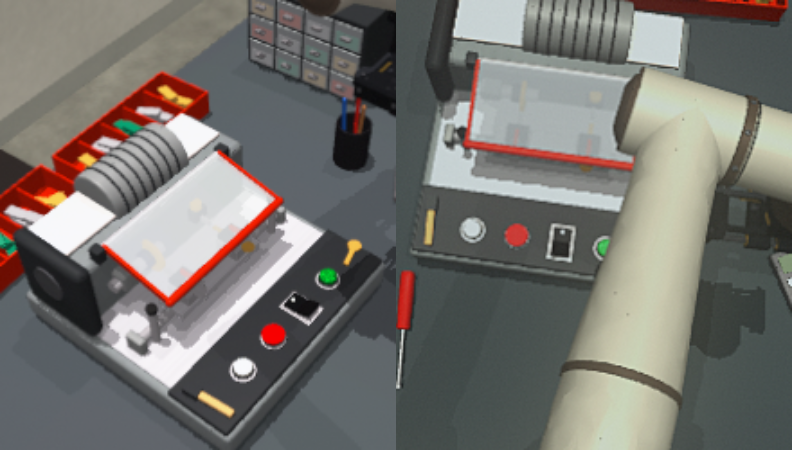

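The guard is shut, the lamp, stop and start buttons look out, and the loose items are in place. A zoomed before/after check of the deck follows.

Run:
```python
from station import *
import cv2,numpy as np
b=capture('side')[:,:,::-1].copy();a=cv2.imread('pics/side0.png');cv2.imwrite('pics/side_end.png',b)
c=lambda i:cv2.resize(i[195:265,260:340],None,fx=4.9,fy=4.9,interpolation=cv2.INTER_CUBIC)
cv2.imwrite('pics/cmp.png',np.hstack([c(a),c(b)]))
for i in(a,b):
    h=cv2.cvtColor(i,cv2.COLOR_BGR2HSV).astype(int);m=(abs(h[...,0]-60)<15)&(h[...,1]>100)&(h[...,2]>60);m[:200]=0;m[230:]=0;m[:,:295]=0;m[:,330:]=0
    y,x=np.where(m);print('green',x.mean(),y.mean(),m.sum())
```

```text
green 311.7671232876712 212.91780821917808 73
green 311.7671232876712 212.91780821917808 73
```

View pics/cmp.png

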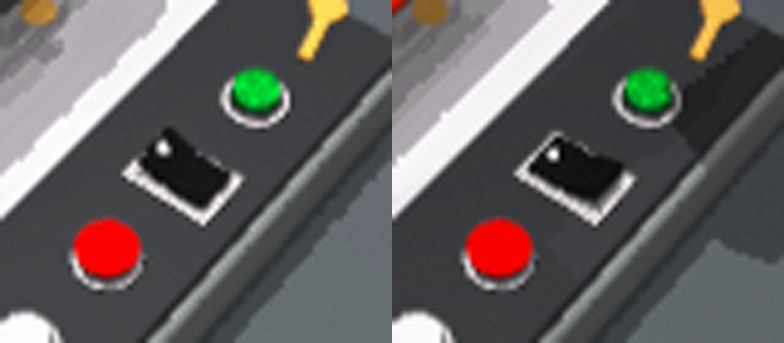

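The rocker has tipped: its far half is level and its near half is up. The start button is back out at exactly its first pixel position, so I'm handing in.

```bash
python3 -c "
from station import *
print(finish_job())"
```

```text
the job is handed in; nothing more can be done
None
```

I pushed the guard fully shut, pressed the mains rocker on, then pressed the green start button right in and released it. I handed the job in at about 9.5 s of the 42 s allowed; the hand-in reports no verdict.

- **Guard:** it met its stop at z 0.177 m. Its bar then matched the predicted fully shut position to within 0.1 pixel, and it still looked shut in the last picture.
- **Mains rocker:** it stopped at z 0.0846 m, against 0.085 given for on. The last picture shows the far half level and the near half up.
- **Start button:** it went in to z 0.0825 m, just past the 0.083 expected for fully in. It is back at its original pixel position.
- **Left alone:** the stop and lamp buttons look out, and the loose things I could see in the last close-up pictures look unmoved. I judged these by eye, and the arm hid part of the top view.
- **Robot:** it stands clear of everything, with its wrist force near zero.

The readings at the stops peaked at about 65 N upward (70 N in all) on the fingertips, below the 120 N wrist limit. Two other things were off: my first move command was refused because a row must give every value, and x drifted 6 mm on the way down to the rocker, which I corrected before pressing.

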